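Serve two cocoa balls from the lever dispenser

TASK

Serve the two brown cocoa balls: press down the orange lever paddle of the cocoa dispenser until its linked lid has lifted and both balls have rolled into the dispenser's tray, then ease the lever back up so that the lid comes down gently and shuts fully, without slamming, and move clear. Never touch or pick up a ball or work the lid itself, leave the blue-levered vanilla dispenser shut, and do not disturb the other things on the counter.

Things in the scene. Friction and masses are not known exactly. Their poses are not given: they have to be found in the camera images.
- cocoa: the cocoa dispenser: a white chute, 150 mm long, 54 mm wide and 135 mm high, fixed to the table on a dark 262 x 100 mm foot; its lever paddle and lid lip are orange. Origin: on the table under the chute's middle; +x points along the chute from the lever end (near the robot) to the tray end, z up. It stands at either place, turned up to 0.4 rad. Its open steel catch tray is centred 130 mm along x; inside 94 mm (x) x 82 mm (y), floor 12 mm and wall tops 55 mm above the table
- cocoa_pad (a point): centre of the upper face of the orange lever paddle, 60 mm (dispenser y) x 40 mm, 6 mm thick. It moves with the lever, whose axle lies along the dispenser's y at x = -40 mm, z = 145 mm in the dispenser's frame; the paddle centre is 105 mm from it. At rest the lever slopes 0.38 rad up towards the robot (paddle about 187 mm above the table); fully pressed it slopes about 0.4 rad down (about 107 mm). Nothing stands under the paddle
- cocoa_lid: the clear lid, 86 x 58 mm, over the mouth of the cocoa chute. Origin: on its hinge, 20 mm along x and 137 mm up in the dispenser's frame; it slopes down 0.82 rad to the tray side when shut
- cocoa_lever (a joint): angle of the cocoa lever and so of its lid, 0 = lever up and lid shut, 0.78 = fully raised (about level). A rod links it one to one to the lever: pressing the paddle down by an angle lifts the lid by the same angle. Weight and a spring shut it (0.5 to 2 N at the paddle to hold it up); let go, it slams at 4 rad/s or more; let up over about two seconds or slower, it closes gently. The balls can pass from about 0.5
- vanilla: the vanilla dispenser: a white chute, 150 mm long, 54 mm wide and 135 mm high, fixed to the table on a dark 262 x 100 mm foot; its lever paddle and lid lip are blue. Origin: on the table under the chute's middle; +x points along the chute from the lever end (near the robot) to the tray end, z up. It stands at either place, turned up to 0.4 rad. Its open steel catch tray is centred 130 mm along x; inside 94 mm (x) x 82 mm (y), floor 12 mm and wall tops 55 mm above the table
- vanilla_pad (a point): centre of the upper face of the blue lever paddle, 60 mm (dispenser y) x 40 mm, 6 mm thick. It moves with the lever, whose axle lies along the dispenser's y at x = -40 mm, z = 145 mm in the dispenser's frame; the paddle centre is 105 mm from it. At rest the lever slopes 0.38 rad up towards the robot (paddle about 187 mm above the table); fully pressed it slopes about 0.4 rad down (about 107 mm). Nothing stands under the paddle
- vanilla_lid: the clear lid, 86 x 58 mm, over the mouth of the vanilla chute. Origin: on its hinge, 20 mm along x and 137 mm up in the dispenser's frame; it slopes down 0.82 rad to the tray side when shut
- vanilla_lever (a joint): angle of the vanilla lever and so of its lid, 0 = lever up and lid shut, 0.78 = fully raised (about level). A rod links it one to one to the lever: pressing the paddle down by an angle lifts the lid by the same angle. Weight and a spring shut it (0.5 to 2 N at the paddle to hold it up); let go, it slams at 4 rad/s or more; let up over about two seconds or slower, it closes gently. The balls can pass from about 0.5
- mug: white mug, 72 mm across, 90 mm high, loose, not part of the job. Origin: its underside's centre
- spray: green bottle, 70 mm across, 150 mm high, loose, not part of the job. Origin: its underside's centre
- cup: clear plastic cup, 76 mm across, 90 mm high, loose, not part of the job. Origin: its underside's centre
- jar: amber jar, 70 mm across, 80 mm high, loose, not part of the job. Origin: its underside's centre
- spoon: steel spoon lying flat, 160 mm long, loose, not part of the job. Origin: its underside's centre
- cocoa_ball0_center (a point): dark brown drinking-chocolate ball, 36 mm across, 30 g, against the lid in the cocoa chute; it rolls into the tray by itself when the lid is raised. This point: its centre
- cocoa_ball0: the same ball as a body
- cocoa_ball1_center (a point): dark brown drinking-chocolate ball, 36 mm across, 30 g, behind the first in the cocoa chute; it rolls into the tray by itself when the lid is raised. This point: its centre
- cocoa_ball1: the same ball as a body
- vanilla_ball0_center (a point): cream drinking-chocolate ball, 36 mm across, 30 g, against the lid in the vanilla chute; it rolls into the tray by itself when the lid is raised. This point: its centre
- vanilla_ball0: the same ball as a body
- vanilla_ball1_center (a point): cream drinking-chocolate ball, 36 mm across, 30 g, behind the first in the vanilla chute; it rolls into the tray by itself when the lid is raised. This point: its centre
- vanilla_ball1: the same ball as a body

How it is judged:
On the way:
1. both cocoa balls lie in the cocoa dispenser's tray (x of cocoa_ball0_center in the frame of cocoa between 0.085 and 0.175 m and y of cocoa_ball0_center in the frame of cocoa between -0.041 and 0.041 m and z of each of cocoa_ball0_center, cocoa_ball1_center in the frame of cocoa below 0.065 m and x of cocoa_ball1_center in the frame of cocoa between 0.085 and 0.175 m and y of cocoa_ball1_center in the frame of cocoa between -0.041 and 0.041 m), for 0.2 s.
At the end, for the whole second after the job is handed in: both cocoa balls lie within the walls of the cocoa tray, and both lids are shut (within 0.05 rad) (all of step 1 and value of joint each of cocoa_lever, vanilla_lever below 0.05 rad); the robot touches nothing.
It fails at once if the cocoa lid falls (shuts faster than 2 rad/s in the last 0.4 rad before shut) (velocity of joint cocoa_lever below -2 rad/s and value of joint cocoa_lever below 0.4 rad).
It fails at once if the robot touches a ball (contact force between any of the arm, the fingers and cocoa_ball0 above 0.2 N or contact force between any of the arm, the fingers and cocoa_ball1 above 0.2 N or contact force between any of the arm, the fingers and vanilla_ball0 above 0.2 N or contact force between any of the arm, the fingers and vanilla_ball1 above 0.2 N).
It fails at once if the robot moves the lid itself instead of the lever (contact force between any of the arm, the fingers and cocoa_lid above 0.5 N).
It fails at once if the vanilla lid is raised (value of joint vanilla_lever above 0.12 rad).
It fails at once if a bystander is moved by more than 30 mm (distance of any of mug, spray, cup, jar, spoon from where it was at the start of the episode above 0.03 m).
It also fails if it takes over 43 s, if anything falls off the work surface, if the arm or the gripper's body presses on something with over 40 N, if the wrist force passes 120 N, or if a joint passes its speed limit or range.

ROBOT

A 6-joint arm with a two-finger parallel gripper is mounted at the origin on the work surface. World frame = base frame: x ahead of the robot, y to its left, z up, the work surface at z = 0. Lengths are in m, angles in rad, forces in N, time in s.
With the tool pointing down it reaches from about 0.35 to 0.775 m from the base axis. Payload 7.3 kg.
Tool frame: the origin (TCP) lies where the fingers leave the gripper's body, on its centre line; the fingertips stand 66 mm ahead of it and the grasp point (between the pads) lies 47 mm ahead of it (robot.tips_ahead is the distance from the TCP to the fingertips, in m); z points along the fingers, y is the line along which they close (so a half turn about z gives the same grasp; the last joint's range is limited). The gripper opens to 92 mm and grips with 3 to 60 N. Pads are 19 mm wide; open, the fingers measure 130 mm over their backs; the gripper's body (75 mm by 190 mm) begins 47 mm behind the grasp point.
Start: joints at [-0.146, 0.342, 1.524, -0, 1.275, -0.146], TCP at [0.525, 0, 0.292] pointing down, gripper open.
Joint ranges: [-2.53, 2.53], [-0.77, 2.02], [0.04, 2.7], [-1, 4.14], [0.28, 2.66], [-3.11, 3.11]. Speed limits (rad/s): [2.57, 2.57, 3.14, 3.14, 3.14, 3.14].

INTERFACE

Orientations are given as [roll, pitch, yaw] about the fixed x, y, z axes, in that order (R = Rz(yaw) Ry(pitch) Rx(roll)).
In Python, from cell import robot gives the robot as it stands.
- The arm moves only by the shell command python3 -m inch 'ROWS' [FORCE]. ROWS is a JSON object of lists of equal length, an entry for each row: "travel": the shift along the tool's x, y, z in mm, a list of three; "turn": the turn about the tool's z in units of 5 degrees (1.0 is 5 degrees); "claw": the closure, from -1 (fully open) to 1 (shut). A call has 1 to 12 rows; each row is the pose to reach, as a shift and turn from the pose commanded when the call began, along the tool's axes at that moment; what a row does not reach only later rows make up. A row lasts 1/10 s, in which the tool goes at most 50 mm and 8.59 degrees, less where a joint would pass 70% of its speed; a pose out of reach is approached as far as the arm can. A call with a gripper value outside its range is refused whole. The fingers move at their own pace and stop on an object; FORCE is the grip in N (left out, the last holds). Time passes only in rows, so rows that repeat a pose let the fingers close. It gives the time, the measured TCP pose, the force, the opening and the grip force at its end, in the units of the state.
- robot.observe(): the state, without advancing time (a new reading comes with each control period).
- robot.read_camera(name): name is "scene" or "side" or "wrist"; returns a dict with "pixels" (480x640x3 uint8, red, green, blue), "fx", "fy", "cx", "cy" (pixels), "k1" (the pictures are not rectified: a ray, as slopes to the right and down, at radius r is drawn at 1 + k1 r^2 times it, then the intrinsics apply), "cam_to_world" (4x4, takes a point from camera to world coordinates). Camera axes: x right, y down, z forward; pixel columns grow to the right and rows downward; lengths in m; the calibration is good to about 2 mm. A picture is of the moment at which its call begins. There is no depth.
- robot.hand_in(): hands the job in; it is judged then, once.
The state is a dict: "time": time; "qpos": joint angles; "qvel": joint speeds; "joint_efforts": joint torques, N m; "tool_pos": TCP position; "tool_rot": TCP orientation; "contact_force": force on the tool from outside, world axes, zero at the start; "torque": the same for the moment, N m; "opening": finger opening in m; "grip_force": force on a finger pad.
Only numpy, scipy, OpenCV 4.12 (cv2) and the standard library are available. Lean on these libraries where they do the work, as an engineer would, in place of code of your own. Each camera call takes 0.05 s, during which the arm holds its last target. There are 200 camera calls.

## Working session

There is one attempt and no reset: what is moved stays moved. The work goes in short steps, Python scripts to look and compute and a shell command to move; the robot and the scene stay as the last step left them, time stands still between calls to the robot, and variables do not carry over. Pictures are saved under pics/ and viewed, at most 10 in all, crops included, and the job is handed in when it is done.

```bash
mkdir -p pics; cat > h.py <<'E'
import numpy as np, cv2
from cell import robot
def shot(n,f):
    c=robot.read_camera(n); cv2.imwrite(f,c["pixels"][:,:,::-1]); return c
def ray(c,u,v):
    K=np.array([[c["fx"],0,c["cx"]],[0,c["fy"],c["cy"]],[0,0,1.]])
    x,y=(u-c["cx"])/c["fx"],(v-c["cy"])/c["fy"]
    p=cv2.undistortPoints(np.array([[[u,v]]],float),K,np.array([c["k1"],0,0,0.]))[0,0]
    T=np.array(c["cam_to_world"]); return T[:3,3],T[:3,:3]@np.array([p[0],p[1],1])
def onz(c,u,v,z):
    o,d=ray(c,u,v); return o+d*(z-o[2])/d[2]
E
python3 - <<'E'
from h import *
for n in("scene","side"):
    c=shot(n,f"pics/{n}0.png"); print(n,np.round(np.array(c["cam_to_world"]),3).tolist(),c["fx"],c["k1"])
print(robot.observe())
E
```

```text
scene [[0.54, 0.729, -0.421, 1.221], [0.842, -0.462, 0.28, -0.453], [0.009, -0.506, -0.863, 1.533], [0.0, 0.0, 0.0, 1.0]] 555.0272201828227 -0.04583891466404776
side [[0.937, -0.171, 0.304, 0.201], [-0.348, -0.496, 0.796, -0.916], [0.015, -0.852, -0.524, 0.75], [0.0, 0.0, 0.0, 1.0]] 436.13725647194633 0.015171796177938875
{'time': 0.1, 'qpos': array([-1.46041440e-01,  3.42628570e-01,  1.52496702e+00, -8.59872427e-06,
        1.27541013e+00, -1.45985547e-01]), 'qvel': array([ 9.57882516e-05, -1.95841869e-03, -3.05655715e-03,  9.04337058e-04,
       -1.15929965e-03, -1.28795849e-03]), 'joint_efforts': array([ 1.49919495e-03, -4.32001984e+01, -2.44694173e+01,  7.19219679e-02,
        5.25739230e-02, -9.79429342e-05]), 'tool_pos': array([5.24703221e-01, 4.20551763e-05, 2.91611217e-01]), 'tool_rot': array([-3.14019342e+00, -1.97420282e-04,  1.57074280e+00]), 'contact_force': array([-0.09282155, -1.10735896,  0.84570622]), 'torque': array([-0.0025308 ,  0.0313618 , -0.01341295]), 'grip_force': 0.0, 'opening': 0.09149103675470831}
```

View pics/scene0.png

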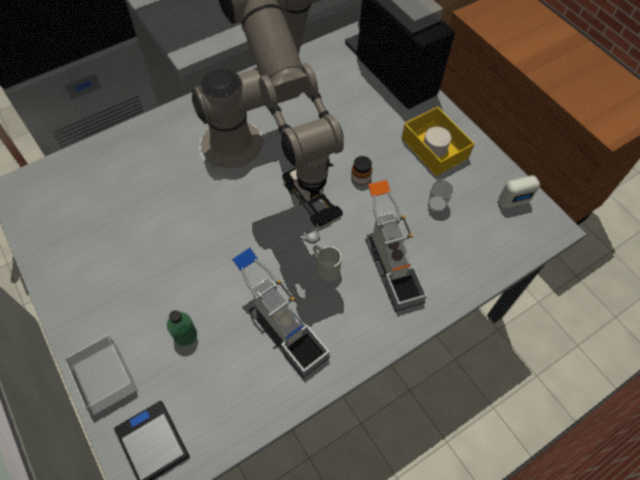

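View pics/side0.png

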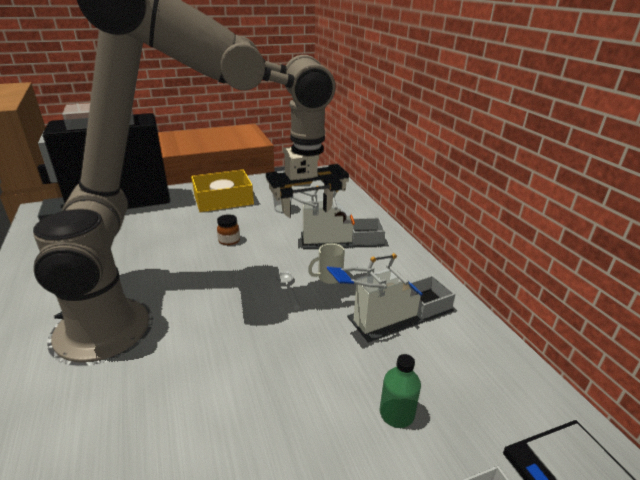

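The scene view shows the orange paddle at about (379,187) with the cocoa tray at (405,290). The jar is close by at (362,168), and the blue paddle is at (245,260). In the side view the gripper hides the orange paddle.

```bash
python3 - <<'E'
from h import *
c=robot.read_camera("scene"); h=cv2.cvtColor(c["pixels"],cv2.COLOR_RGB2HSV)
m=cv2.inRange(h,(5,180,150),(18,255,255)); m[:,:365]=0; m[:160]=0
n,_,s,ce=cv2.connectedComponentsWithStats(m)
for i in range(1,n):
    if s[i,4]>25: print(s[i],ce[i],onz(c,*ce[i],.187),onz(c,*ce[i],.09))
mm=(m[175:200]).copy(); cs,_=cv2.findContours(mm,0,2); k=max(cs,key=cv2.contourArea)
b=cv2.boxPoints(cv2.minAreaRect(k))+[0,175]
for p in b: print("pad corner",p,onz(c,*p,.187))
for n_,p,z in(("jar top",(363,163),.08),("cup top",(440,187),.09),("mug",(328,258),.09),("spoon",(312,236),0)): print(n_,onz(c,*p,z))
cv2.imwrite("pics/crop.png",cv2.resize(c["pixels"][150:320,335:475,::-1],None,fx=3.5,fy=3.5,interpolation=2))
E
```

```text
[369 181  20  14 202] [378.5990099 187.6980198] [0.52913142 0.2353846  0.187     ] [0.47923474 0.28503887 0.09      ]
pad corner [368.59024048 184.08780575] [0.50254939 0.21787219 0.187     ]
pad corner [386.34634399 180.28292751] [0.51958756 0.27108663 0.187     ]
pad corner [388.79025269 191.68780518] [0.5569046  0.25241823 0.187     ]
pad corner [371.03414917 195.49268341] [0.53989626 0.19997155 0.187     ]
jar top [0.36615565 0.30536383 0.08      ]
cup top [0.58192227 0.45312517 0.09      ]
mug [0.60419594 0.00948931 0.09      ]
spoon [0.47172833 0.03907462 0.        ]
```

View pics/crop.png

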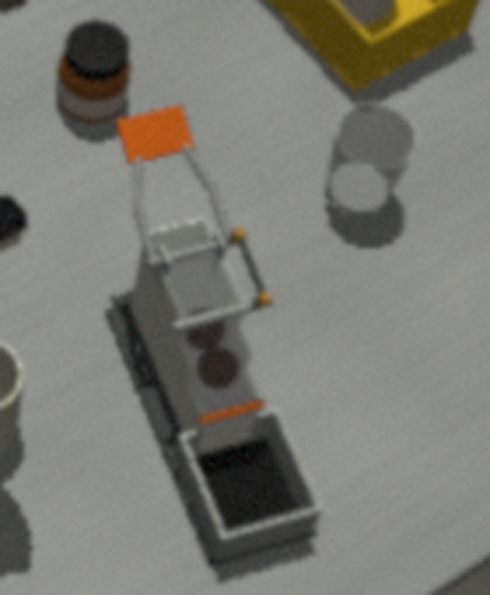

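The crop shows the orange paddle centred near (157,133), with the sides of the paddle giving a dispenser yaw of about -0.31 rad. The balls are behind the lid at (205,335) and (217,368), and the tray is around (248,478). The paddle is at (0.529, 0.235), which is 267 mm from the tray as it should be, give or take. I'll go above it with the fingers shut and the long body across the lever.

```bash
python3 - <<'E'
from h import *
c=robot.read_camera("scene"); t=onz(c,335+248/3.5,150+478/3.5,.055); p=onz(c,378.6,187.7,.187)
d=t-p; print(t,np.hypot(*d[:2]),np.arctan2(d[1],d[0]))
E
python3 -m inch '{"travel":[[25,0,-10],[55,0,-15],[85,0,-15],[115,0,-15],[145,2,-15],[175,4,-15],[205,4,-15],[225,4,-15],[235,4,-15],[235,4,-15],[235,4,-15]],"turn":[-1.4,-2.8,-4.2,-5.6,-7,-8.4,-9.8,-11.2,-12.6,-14.4,-14.4],"claw":[1,1,1,1,1,1,1,1,1,1,1]}' 20
python3 - <<'E'
from h import *
for n in("scene","side"): c=shot(n,f"pics/{n}1.png")
print(robot.observe()["qpos"])
a=cv2.imread("pics/scene1.png")[120:320,300:480]; b=cv2.imread("pics/side1.png")[130:280,200:400]
cv2.imwrite("pics/m1.png",np.hstack([cv2.resize(a,(400,444)),cv2.resize(b,(400,444))]))
E
```

```text
[0.7913078  0.16151184 0.055     ] 0.2723775140918997 -0.27464801308160613
time: 1.3
tool_pos: [0.5288, 0.2354, 0.3069]
tool_rot: [-3.141, -0.0, 2.83]
contact_force: [0.5, -0.7, -1.0]
opening: 0.0084
grip_force: 0.0
[ 2.85595177e-01  4.31480538e-01  1.34505193e+00 -5.63144869e-05
  1.36537740e+00 -9.67330551e-01]
```

View pics/m1.png

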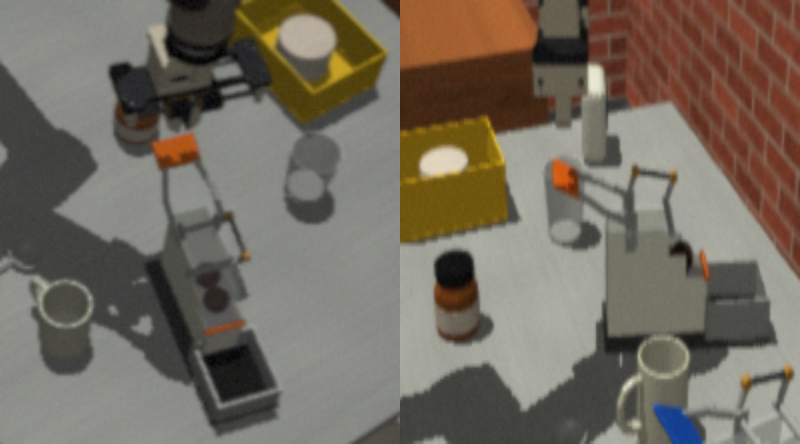

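The fingertips stand straight above the paddle in both views (side crop: tips (566,123), paddle (565,178)), so I'll press.

```bash
python3 -m inch '{"travel":[[0,0,20],[0,0,35],[0,0,45],[0,0,52],[2,0,60],[3,0,68],[5,0,76],[6,0,84],[6,0,90]],"turn":[0,0,0,0,0,0,0,0,0],"claw":[1,1,1,1,1,1,1,1,1]}'
python3 - <<'E'
from h import *
for n in("scene","side"): c=shot(n,f"pics/{n}2.png")
a=cv2.imread("pics/scene2.png")[120:320,300:480]; b=cv2.imread("pics/side2.png")[130:280,200:400]
cv2.imwrite("pics/m2.png",np.hstack([cv2.resize(a,(400,444)),cv2.resize(b,(400,444))]))
E
```

```text
time: 2.3
tool_pos: [0.523, 0.237, 0.2166]
tool_rot: [-3.141, -0.0, 2.827]
contact_force: [-0.8, 0.2, 1.3]
opening: 0.0006
grip_force: 0.5
```

View pics/m2.png

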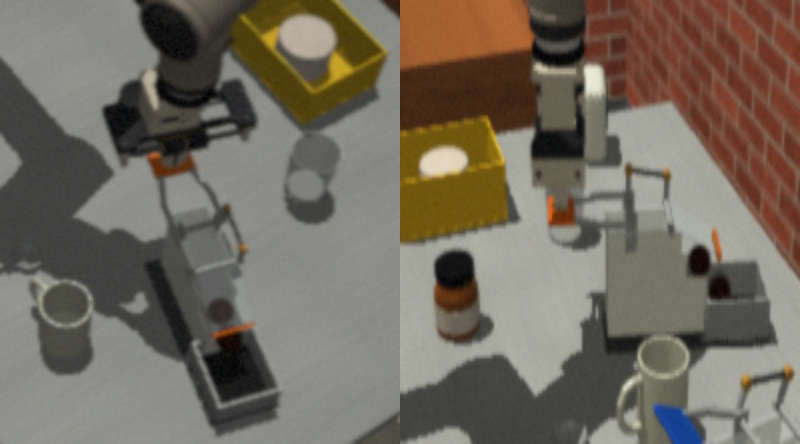

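The paddle is pressed to about level. The lid lip is up at (716,245) in the side crop and the first ball is already rolling out. I'll press further and wait.

```bash
python3 -m inch '{"travel":[[0,0,8],[-1,0,16],[-2,0,24],[-3,0,30],[-3,0,30],[-3,0,30],[-3,0,30],[-3,0,30],[-3,0,30],[-3,0,30],[-3,0,30],[-3,0,30]],"turn":[0,0,0,0,0,0,0,0,0,0,0,0],"claw":[1,1,1,1,1,1,1,1,1,1,1,1]}'
python3 - <<'E'
from h import *
for n in("scene","side"): c=shot(n,f"pics/{n}3.png")
a=cv2.imread("pics/scene3.png")[120:320,300:480]; b=cv2.imread("pics/side3.png")[130:280,200:400]
cv2.imwrite("pics/m3.png",np.hstack([cv2.resize(a,(400,444)),cv2.resize(b,(400,444))]))
E
```

```text
time: 3.6
tool_pos: [0.5261, 0.2359, 0.1873]
tool_rot: [-3.142, 0.0, 2.827]
contact_force: [-1.6, -0.3, 0.9]
opening: 0.0004
grip_force: 0.6
```

View pics/m3.png

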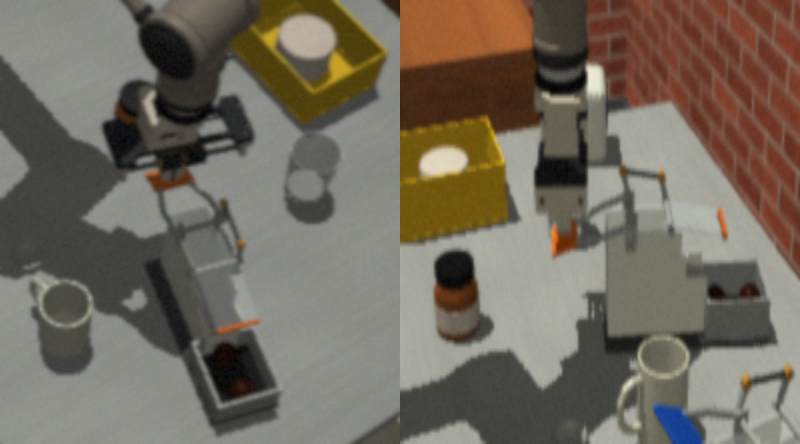

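Both balls lie in the tray, at (226,353) and (238,388) in the scene crop. Now I'll ease the lever up at about 25–30 mm/s.

```bash
A='"turn":[0,0,0,0,0,0,0,0,0,0,0,0],"claw":[1,1,1,1,1,1,1,1,1,1,1,1]'
python3 -m inch '{"travel":[[0,0,-2],[0,0,-5],[1,0,-8],[1,0,-11],[2,0,-14],[2,0,-17],[2,0,-20],[3,0,-23],[3,0,-26],[3,0,-29],[3,0,-32],[3,0,-35]],"turn":[0,0,0,0,0,0,0,0,0,0,0,0],"claw":[1,1,1,1,1,1,1,1,1,1,1,1]}'
python3 -m inch '{"travel":[[0,0,-2],[0,0,-4],[0,0,-6],[-1,0,-8],[-1,0,-10],[-1,0,-12],[-2,0,-14],[-2,0,-16],[-2,0,-18],[-3,0,-20],[-3,0,-22],[-3,0,-24]],"turn":[0,0,0,0,0,0,0,0,0,0,0,0],"claw":[1,1,1,1,1,1,1,1,1,1,1,1]}'
python3 -m inch '{"travel":[[-1,0,-2],[-1,0,-4],[-2,0,-6],[-2,0,-8],[-3,0,-10],[-3,0,-12],[-3,0,-14],[-3,0,-16],[-3,0,-18],[-3,0,-20],[-3,0,-22],[-3,0,-24]],"turn":[0,0,0,0,0,0,0,0,0,0,0,0],"claw":[1,1,1,1,1,1,1,1,1,1,1,1]}'
python3 -m inch '{"travel":[[0,0,-5],[0,0,-20],[0,0,-40],[0,0,-60],[0,0,-60],[0,0,-60],[0,0,-60],[0,0,-60]],"turn":[0,0,0,0,0,0,0,0],"claw":[1,1,1,1,1,1,1,1]}'
python3 - <<'E'
from h import *
for n in("scene","side"): c=shot(n,f"pics/{n}4.png")
a=cv2.imread("pics/scene4.png")[120:320,300:480]; b=cv2.imread("pics/side4.png")[130:280,200:400]
cv2.imwrite("pics/m4.png",np.hstack([cv2.resize(a,(400,444)),cv2.resize(b,(400,444))]))
E
```

```text
time: 4.9
tool_pos: [0.5233, 0.2369, 0.2224]
tool_rot: [-3.142, 0.0, 2.827]
contact_force: [-0.2, 0.9, 0.8]
opening: 0.0003
grip_force: 0.3
time: 6.1
tool_pos: [0.5263, 0.2359, 0.2464]
tool_rot: [3.142, 0.0, 2.827]
contact_force: [0.8, -0.8, 0.6]
opening: 0.0004
grip_force: 0.3
time: 7.3
tool_pos: [0.529, 0.235, 0.2704]
tool_rot: [-3.142, 0.0, 2.827]
contact_force: [-0.1, 0.0, 0.2]
opening: 0.0004
grip_force: 0.0
time: 8.1
tool_pos: [0.5287, 0.2349, 0.3291]
tool_rot: [-3.14, -0.002, 2.827]
contact_force: [-0.2, 1.2, -0.3]
opening: 0.0006
grip_force: 0.0
```

View pics/m4.png

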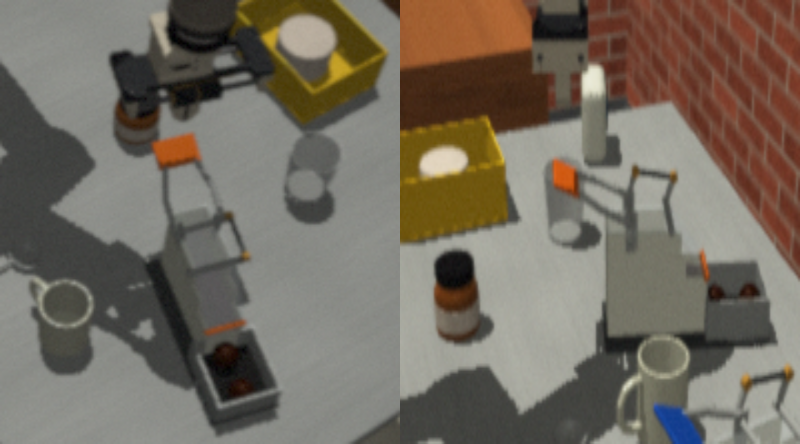

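The lever and lid lip are back where they started (side crop: paddle (565,178), lip (704,265)). Both balls are in the tray and the gripper is clear.

```bash
python3 -c "
from cell import robot
print(robot.hand_in())"
```

```text
the job is handed in; nothing more can be done
None
```

I handed the job in at about 8 s: both cocoa balls are in the cocoa tray, the lid was eased shut over about 3.5 s, the vanilla dispenser was left alone, and the arm is clear; no verdict came back.

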